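# Clear the casting-frame corner and hold it square

### The arm

A 6-joint arm with a two-finger parallel gripper is mounted at the origin on the work surface. World frame = base frame: x ahead of the robot, y to its left, z up, the work surface at z = 0. Lengths are in m, angles in rad, forces in N, time in s.
With the tool pointing down it reaches from about 0.225 to 0.875 m from the base axis. Payload 3.4 kg.
Tool frame: the origin (TCP) lies on the centre line of the jaws, within the pads' length; the fingertips stand 17 mm ahead of it and the grasp point (between the pads) lies 2 mm behind it; z points along the fingers, y is the line along which they close (so a half turn about z gives the same grasp; the last joint's range is limited). The gripper opens to 85 mm and grips with 20 to 120 N. Pads are 22 mm wide; open, the fingers measure 114 mm over their backs; the gripper's body (76 mm by 85 mm) begins 54 mm behind the grasp point. The pads swing forward as they close: fully open they stand 13 mm farther back than shut.
Start: joints at [-1.235, 0.276, 1.505, -0, 1.361, -0.121], TCP at [0.254, -0.516, 0.248] pointing down, gripper open.
Joint ranges: [-2.89, 2.89], [-0.75, 2.08], [0.22, 2.7], [-1.18, 4.32], [0.11, 2.71], [-2.7, 2.7]. Speed limits (rad/s): [2.57, 2.57, 3.14, 3.14, 3.14, 3.14].

### API

Orientations are given as a rotation vector (axis times angle).
In Python, from plant import ctrl, grab_frame, camera_params, recognise, trace gives the robot as it stands.
- The arm moves only by the tool carry_out, never from a script. Its argument "rows" is one flat list of numbers, 7 for each row, row after row: the shift along the tool's x, y, z in mm, then the turn, a rotation vector about the tool's x, y, z in degrees, then the finger opening in mm, from 0 to 85.4. In form: [dx, dy, dz, wx, wy, wz, claw, dx, dy, dz, wx, wy, wz, claw, ...]. A call has 1 to 20 rows; each row shifts and turns the commanded pose from where the row before left it, along the tool's axes as they then stand; what a row does not reach is not made up. A row lasts 1/12 s, in which the tool goes at most 41.7 mm and 7.16 degrees, less where a joint would pass 70% of its speed; a pose out of reach is approached as far as the arm can. A call is refused whole if a number of a shift passes 41.7 or a number of a turn 7.16, either way. A call with a gripper value outside its range is refused whole. The fingers move at their own pace and stop on an object; "force" is the grip in N (left out, the last holds). Time passes only in rows, so rows that do not move let the fingers close. It gives the time, the measured TCP pose, the force, the opening and the grip force at its end, in the units of the state.
- ctrl.sense(): the state, without advancing time (a new reading comes with each control period).
- grab_frame(name): name is "scene" or "side" or "wrist"; returns the picture (480x640x3 uint8, red, green, blue); there is no depth.
- camera_params(name): a dict with "intrinsics" (3x3 intrinsics, pixels), "origin" and "rotation" of the camera in the world; the wrist camera has in their place "tool_from_camera" (4x4, takes a point from camera to tool coordinates, whose origin is the TCP and whose axes are the flange's). Camera axes: x right, y down, z forward; pixel columns grow to the right and rows downward; lengths in m; the calibration is good to about 2 mm. A picture is of the moment at which its call begins: read the wrist's pose just before it. camera_params takes no time and is no camera call.
- ctrl.job_done(): hands the job in; it is judged then, once.
Trained networks look in the newest picture that a camera, given by its name, has taken for a name from the list of things; names that differ only in an ending like _2 or _b are one class to them, and where a whole thing is asked for, a point or a joint stands for the part that bears it (a point fixed in the world has none). Each returns a list of dicts, best first, with "score" (0 to 1); they miss things now and then, are a little off and sometimes report something else, mostly with a low value. They report only what shows in the picture. A call takes as long as a camera call.
- recognise(label, camera): "xyz" ([x, y, z] in m, in world coordinates, good to about 4 mm: the middle of the surface that is visible of it).
- trace(label, camera): "region" (480x640 bool, what is visible of it).
The state is a dict: "clock": time; "joint_pos": joint angles; "qvel": joint speeds; "joint_efforts": joint torques, N m; "ee_pos": TCP position; "orientation": TCP orientation; "wrist_force": force on the tool from outside, world axes, zero at the start; "torque": the same for the moment, N m; "gripper_width": finger opening in m; "finger_force": force on a finger pad.
Only numpy, scipy, OpenCV 4.12 (cv2) and the standard library are available. Lean on these libraries where they do the work, as an engineer would, in place of code of your own. Each camera call takes 0.05 s, during which the arm holds its last target. There are 200 camera calls.

### The job

Clear the corner of the casting frame and true it up: first pick up the round plaster model standing in the corner, lower it gently (do not drop it) into the deep grey tub and let it go there. Then grip the metal square by its wooden handle, push it, flat on the bench, fully home into the corner so that it swings the sprung board out to a right angle and both boards are touched along both legs, and finish while still gripping it and pressing it firmly against both boards. Leave everything else on the bench where it is.

Things in the scene. Friction and masses are not known exactly. Their poses are not given: they have to be found in the camera images.
- corner: Corner of a casting frame, fixed to the bench. Origin: the bench point where the inner faces of its two plywood boards meet. x runs along the fixed board's inner face, y where the swinging board's inner face must come; the inside is the +x +y quadrant. A pivot plate and pin above the boards (61 to 87 mm up) reach 16 mm over the inside. Two wooden feet (40 mm high) stand behind the fixed board.
- fixed_board: Fixed upright plywood board of the corner, 18 mm thick, 60 mm high; inner face is the plane y = 0 of corner, from x = -22 to 200 mm. Same origin and axes as corner.
- swing_tip (a point): Free end of the swinging board: top of the inner face, 200 mm from the pivot, 61 mm above the bench.
- swing_board (a joint): Angle (rad) of the swinging board, plywood, 18 x 60 mm section, on an upright axis at the corner's origin: 0 = at right angles to the fixed board, negative = closed in over the corner; range -0.35 to 0.10, starts at -0.28 to -0.22. A spring (1.5 N m/rad, rest at -0.25, friction 0.08 N m) pulls it closed: 3 N at 150 mm from the pivot opens it to square; it springs back when let go.
- square: Grey metal square, a flat-lying L, 0.35 kg: legs 150 mm long, 28 wide, 10 thick, along its own +x and +y from the outer corner at (-62,-62,0) mm; a diagonal brace carries an upright wooden handle block, 60 mm long along its own (1,-1), 24 thick along (1,1) (pinch across this), top 60 mm above the underside. Origin: underside, below the handle's centre. Seated: axes parallel to corner's.
- square_corner (a point): Outer corner of the square, on its underside (axes as square).
- square_grip (a point): Centre of the square's wooden handle, 40 mm above the underside: where to pinch it.
- model: Round white plaster model: ball 54 mm in diameter with a flat foot (24 mm wide), 51 mm high, about 0.11 kg, standing inside the corner. Origin: centre of the foot.
- model_center (a point): Centre of the ball, 24 mm above its foot.
- tub: Deep grey plastic tub, round, 85 mm high, outer radius 76 mm at the foot and 85 mm at the rim, wall 4 mm, floor 5 mm thick, 0.5 kg, loose. Origin: centre of its underside.
- bowl: Bystander: shallow white bowl, 110 mm wide, 40 mm high. Origin: centre of its underside.
- cone: Bystander: plaster cone, 56 mm wide, 80 mm high. Origin: centre of its underside.
- jar: Bystander: amber jar, 56 mm wide, 85 mm high. Origin: centre of its underside.
- mould: Bystander: two-part plaster mould block, 90 x 70 x 57 mm. Origin: centre of its underside.
- screwdriver: Bystander: screwdriver lying on the bench.
- ring: Bystander: flat plaster ring, 80 mm wide, 14 mm high. Origin: centre of its underside.

How it is judged:
By the outcome, as a careful person would: the job done as asked, in the order asked, and still so for the second after the job is handed in, while the arm keeps its last pose, push and grip.
It also fails if it takes over 64 s, if anything falls off the work surface, if the arm or the gripper's body presses on something with over 40 N, if the wrist force passes 120 N, or if a joint passes its speed limit or range.

## Working session

There is one attempt and no reset: what is moved stays moved. The work goes in short steps, Python scripts to look and compute and a tool call to move; the robot and the scene stay as the last step left them, time stands still between calls to the robot, and variables do not carry over. Pictures are saved under pics/ and viewed, at most 10 in all, crops included, and the job is handed in when it is done.

Besides the shell and the picture viewer there is one more tool, called after ">>>" as a command line: name --argument value ..., lists and objects as JSON in quotes. carry_out: Moves the arm, as the interface text tells. Its arguments: {"type":"object","properties":{"rows":{"type":"array"},"force":{"type":"number"}},"required":["rows"]}

```bash
ls; mkdir -p pics; python3 - <<'E'
from plant import ctrl, grab_frame, camera_params, recognise, trace
import cv2,numpy as np
s=ctrl.sense(); print({k:np.round(v,3) for k,v in s.items()})
ims=[]
for n in ["scene","side"]:
    im=grab_frame(n); cv2.imwrite(f"pics/{n}0.png",im[:,:,::-1])
    p=camera_params(n); print(n,{k:np.round(v,3).tolist() for k,v in p.items()})
    for l in ["corner","fixed_board","swing_board","swing_tip","square","square_corner","square_grip","model","model_center","tub","bowl","cone","jar","mould","screwdriver","ring"]:
        try: print(l,[(np.round(d["xyz"],3).tolist(),round(d["score"],2)) for d in recognise(l,n)[:2]])
        except Exception as e: print(l,e)
print(camera_params("wrist"))
E
```

```text
pics
{'clock': np.float64(0.0), 'joint_pos': array([-1.235,  0.277,  1.506,  0.   ,  1.361, -0.121]), 'qvel': array([ 0.001,  0.   ,  0.   ,  0.001, -0.   , -0.   ]), 'joint_efforts': array([-0.0000e+00, -4.1677e+01, -2.4581e+01, -0.0000e+00,  1.1000e-02,
        0.0000e+00]), 'ee_pos': array([ 0.253, -0.516,  0.247]), 'orientation': array([-3.058, -0.711,  0.   ]), 'wrist_force': array([ 0.387, -0.081,  0.192]), 'torque': array([0.029, 0.038, 0.009]), 'finger_force': np.float64(0.0), 'gripper_width': np.float64(0.086)}
scene {'intrinsics': [[440.842, 0.0, 322.418], [0.0, 440.842, 244.057], [0.0, 0.0, 1.0]], 'origin': [0.828, -0.449, 0.87], 'rotation': [-2.497, -0.688, 0.194]}
corner [([0.645, 0.02, 0.051], 0.55)]
fixed_board [([0.624, 0.091, 0.049], 0.64)]
swing_board [([0.645, -0.06, 0.045], 0.76)]
swing_tip [([0.64, -0.061, 0.05], 0.56), ([0.429, 0.328, 0.045], 0.5)]
square [([0.452, -0.31, 0.008], 0.57)]
square_corner [([0.453, -0.306, 0.012], 0.91), ([0.651, 0.379, 0.056], 0.16)]
square_grip [([0.45, -0.305, 0.009], 0.87)]
model [([0.561, -0.001, 0.044], 0.82)]
model_center [([0
[... 1121 characters left out ...]
, 0.212, 0.044], 0.77), ([0.543, 0.026, 0.035], 0.66)]
screwdriver [([0.754, -0.205, 0.017], 0.98), ([0.542, 0.021, 0.037], 0.55)]
ring [([0.678, -0.266, 0.015], 0.83)]
{'intrinsics': array([[338.34804119,   0.        , 320.90460779],
       [  0.        , 338.34804119, 236.98129267],
       [  0.        ,   0.        ,   1.        ]]), 'tool_from_camera': array([[-9.87093034e-04, -9.44943037e-01, -3.27233376e-01,
         8.34021335e-02],
       [ 9.99999184e-01, -1.19819860e-03,  4.43528108e-04,
        -1.60512831e-04],
       [-8.11199372e-04, -3.27232671e-01,  9.44943448e-01,
        -1.25938338e-01],
       [ 0.00000000e+00,  0.00000000e+00,  0.00000000e+00,
         1.00000000e+00]])}
```

View pics/scene0.png

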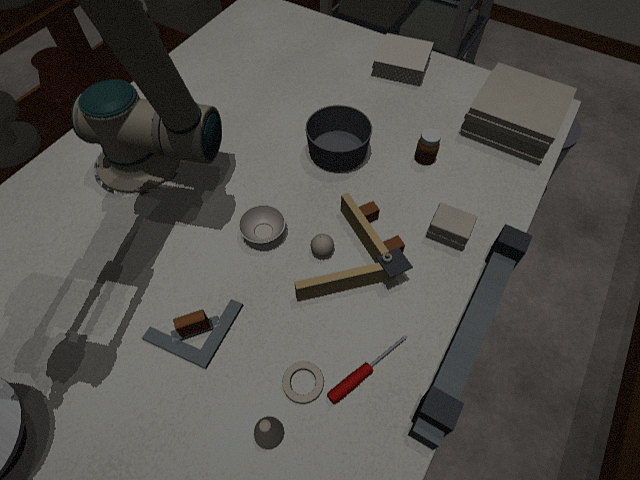

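View pics/side0.png

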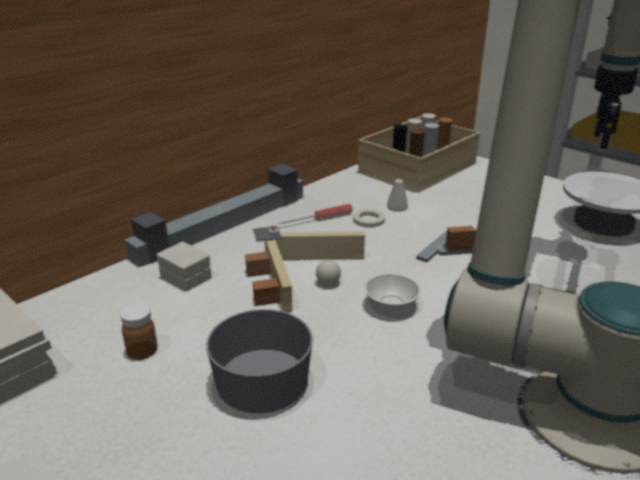

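The scene view shows the corner pivot plate at (393,261), with the fixed board running to (348,198) and the swing board to (297,290). The model is at (322,245), the tub at (338,138), and the square's outer corner at (207,366), with its handle at (190,322). The side view agrees.

```bash
cat > h.py <<'E'
import numpy as np, cv2
from scipy.spatial.transform import Rotation as R
from plant import ctrl, grab_frame, camera_params, recognise, trace
def cam(n,s=None):
    p=camera_params(n); K=np.array(p["intrinsics"])
    if n!="wrist":
        r=np.array(p["rotation"]); M=R.from_rotvec(r).as_matrix() if r.ndim==1 else r
        return K,M,np.array(p["origin"])
    s=s or ctrl.sense(); T=np.array(p["tool_from_camera"]); Rt=R.from_rotvec(s["orientation"]).as_matrix()
    return K,Rt@T[:3,:3],Rt@T[:3,3]+s["ee_pos"]
def proj(c,P):
    K,M,o=c; q=(np.atleast_2d(P)-o)@M@K.T; return q[:,:2]/q[:,2:]
def back(c,px,z):
    K,M,o=c; d=np.c_[np.atleast_2d(px),np.ones(len(np.atleast_2d(px)))]@np.linalg.inv(K).T@M.T
    return o+d*((z-o[2])/d[:,2])[:,None]
E
python3 - <<'E'
from h import *
S=cam("scene")
print("pivotplate",back(S,[[393,261]],.085).round(3))
print("fixed top",back(S,[[348,198]],.06).round(3)," swing tip top",back(S,[[297,282]],.06).round(3))
print("square corner/ends",back(S,[[207,366],[147,333],[238,303]],.01).round(3).tolist())
im=grab_frame("scene")
a=cv2.resize(im[185:305,285:425],None,fx=4,fy=4,interpolation=cv2.INTER_CUBIC)
cv2.imwrite("pics/cropA.png",cv2.convertScaleAbs(a[:,:,::-1],alpha=1.6))
b=cv2.resize(im[290:380,135:255],None,fx=5,fy=5,interpolation=cv2.INTER_CUBIC)
cv2.imwrite("pics/cropB.png",cv2.convertScaleAbs(b[:,:,::-1],alpha=1.6))
# model, tub two-view
for l in ["model","tub"]:
    for n in ["scene","side"]:
        grab_frame(n); t=trace(l,n)
        if t:
            m=t[0]["region"].astype(np.uint8); ys,xs=np.where(m)
            (cx,cy),r=cv2.minEnclosingCircle(np.c_[xs,ys].astype(np.float32)); c=[(xs.min()+xs.max())/2,(ys.min()+ys.max())/2]
            print(l,n,t[0]["score"],m.sum(),xs.min(),xs.max(),ys.min(),ys.max(), back(cam(n),[[xs.mean(),ys.mean()]],.024 if l=="model" else .045).round(4))
E
```

```text
pivotplate [[0.723 0.018 0.085]]
fixed top [[0.555 0.132 0.06 ]]  swing tip top [[ 0.571 -0.114  0.06 ]]
square corner/ends [[0.503, -0.34, 0.01], [0.355, -0.349, 0.01], [0.475, -0.2, 0.01]]
model scene 0.79 428 311 333 234 257 [[0.5584 0.0077 0.024 ]]
model side 0.57 552 315 341 260 285 [[0.5544 0.0103 0.024 ]]
tub scene 0.65 3646 305 371 105 172 [[0.431  0.3041 0.045 ]]
tub side 0.79 9239 207 312 308 413 [[0.4287 0.3032 0.045 ]]
```

View pics/cropA.png

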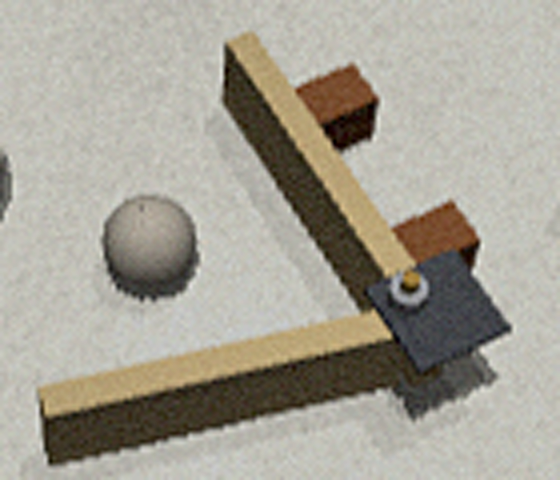

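View pics/cropB.png

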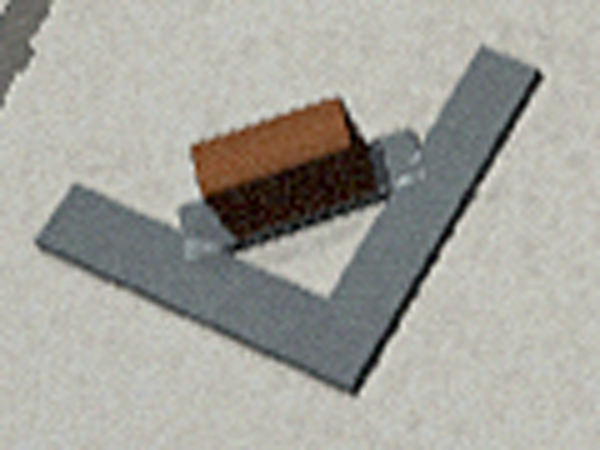

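Crop A (4x, offset (285,185)) shows the fixed board's inner top edge from (226,46) to (388,272). The swing board's inner top edge runs from (40,388) to (380,312), and the pin is at (408,288). Crop B (5x, offset (135,290)) shows the square's outer corner at (354,386), its leg ends at (38,240) and (540,72), and the handle top around (272,148).

```bash
python3 - <<'E'
from h import *
S=cam("scene")
A=lambda p:np.array(p)/4+[285,185]
B=lambda p:np.array(p)/5+[135,290]
f=back(S,A([[226,46],[388,272]]),.06); w=back(S,A([[40,388],[380,312]]),.06); pin=back(S,A([[408,288]]),.085)
print(f.round(4),w.round(4),pin.round(4))
u=f[0]-f[1];v=w[0]-w[1]
print(np.degrees(np.arctan2(u[1],u[0])),np.degrees(np.arctan2(v[1],v[0])))
t=np.linalg.solve(np.c_[u[:2],-v[:2]],(w[0]-f[0])[:2]); O=f[0]+t[0]*u; print("O",O,np.linalg.norm(f[0]-O),np.linalg.norm(w[0]-O))
q=back(S,B([[354,386],[38,240],[540,72]]),.01); print(q.round(4))
for i in(1,2): d=q[i]-q[0]; print(np.linalg.norm(d),np.degrees(np.arctan2(d[1],d[0])))
print("handle top",back(S,B([[192,147],[338,98],[357,143],[207,196]]),.06).round(4).tolist())
E
```

```text
[[0.5402 0.1283 0.06  ]
 [0.6906 0.0387 0.06  ]] [[ 0.5679 -0.1159  0.06  ]
 [ 0.698   0.0144  0.06  ]] [[0.7081 0.0203 0.085 ]]
149.2133095905878 -134.9624421891383
O [0.71050384 0.02683165 0.06      ] 0.1981836437571971 0.20175558968797216
[[ 0.5029 -0.3428  0.01  ]
 [ 0.3551 -0.3615  0.01  ]
 [ 0.4859 -0.1969  0.01  ]]
0.14903067123134545 -172.78156253921514
0.1468885194057041 96.65365240342528
handle top [[0.4078, -0.3073, 0.06], [0.4437, -0.2617, 0.06], [0.4622, -0.2729, 0.06], [0.4263, -0.3199, 0.06]]
```

>>> carry_out --rows '[25,-17,5,0,0,0,85,25,-17,5,0,0,0,85,25,-17,5,0,0,0,85,25,-17,5,0,0,0,85,25,-17,5,0,0,0,85,25,-17,5,0,0,0,85,25,-17,5,0,0,0,85,25,-17,5,0,0,0,85,25,-17,5,0,0,0,85,25,-17,5,0,0,0,85,25,-17,5,0,0,0,85,25,-17,5,0,0,0,85,25,-17,5,0,0,0,85,25,-17,5,0,0,0,85,25,-17,5,0,0,0,85,25,-17,5,0,0,0,85,25,-17,5,0,0,0,85,25,-17,5,0,0,0,85,25,-17,5,0,0,0,85,0,0,0,0,0,0,85]' --force 30

```text
clock: 3.82
ee_pos: [0.5396, -0.0125, 0.1525]
orientation: [-3.056, -0.716, -0.003]
wrist_force: [-0.7, 0.3, 0.4]
gripper_width: 0.0849
finger_force: 0.0
```

```bash
cat >> h.py <<'E'
def delta(t,yaw=None):
    "tool-frame shift in mm to world point t and turn about tool z in deg to bring tool x to yaw (deg)"
    s=ctrl.sense(); Rt=R.from_rotvec(s["orientation"]).as_matrix(); y0=np.degrees(np.arctan2(Rt[1,0],Rt[0,0]))
    print("t",round(float(s["clock"]),2),"ee",s["ee_pos"].round(4),"yaw",y0.round(2),"tilt",(Rt[:,2]).round(3),"F",s["wrist_force"].round(1),"w",round(float(s["gripper_width"]),4),"ff",round(float(s["finger_force"]),1),"j",s["joint_pos"].round(2))
    print("shift",(1e3*Rt.T@(np.array(t)-s["ee_pos"])).round(1), "turn z", None if yaw is None else round(((y0-yaw+90)%180)-90,2))
E
python3 - <<'E'
from h import *
s=ctrl.sense(); im=grab_frame("wrist"); W=cam("wrist",s)
cv2.imwrite("pics/w1.png",cv2.convertScaleAbs(im[:,:,::-1],alpha=1.5))
for l in ["model","tub","fixed_board"]:
  for d in trace(l,"wrist")[:1]:
    m=d["region"]; ys,xs=np.where(m); print(l,d["score"],m.sum(),xs.min(),xs.max(),ys.min(),ys.max(),back(W,[[(xs.min()+xs.max())/2,(ys.min()+ys.max())/2]],.024).round(4))
delta([.556,.009,.15])
E
```

```text
model 0.56 3944 270 340 165 236 [[0.5566 0.0099 0.024 ]]
tub 0.95 899 0 14 152 238 [[0.4595 0.2158 0.024 ]]
fixed_board 0.56 14025 94 370 0 158 [[0.6111 0.0913 0.024 ]]
t 4.02 ee [ 0.5371 -0.0172  0.1533] yaw 26.18 tilt [-0.001 -0.001 -1.   ] F [-0.5 -0.3 -0.2] w 0.0848 ff 0.0 j [-0.16  0.29  1.73 -0.    1.12  0.95]
shift [ 28.6 -15.2   3.3] turn z None
```

>>> carry_out --rows '[15,-8,10,0,0,0,85,14,-7,15,0,0,0,85,0,0,20,0,0,0,85,0,0,20,0,0,0,85,0,0,20,0,0,0,85,0,0,15,0,0,0,85,0,0,10,0,0,0,85,0,0,10,0,0,0,85,0,0,5,0,0,0,85,0,0,3,0,0,0,85,0,0,0,0,0,0,85,0,0,0,0,0,0,85]'

```text
clock: 5.02
ee_pos: [0.5573, 0.0094, 0.0258]
orientation: [3.06, 0.711, 0.002]
wrist_force: [0.4, 0.2, 0.6]
gripper_width: 0.0855
finger_force: 0.0
```

View pics/w1.png

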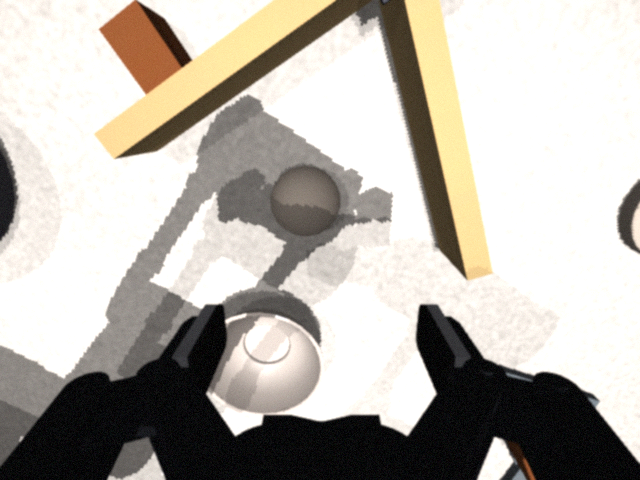

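```bash
python3 - <<'E'
from h import *
delta([.5565,.0095,.024])
E
```

```text
t 5.02 ee [0.5573 0.0094 0.0258] yaw 26.17 tilt [ 0.001 -0.    -1.   ] F [0.4 0.2 0.6] w 0.0855 ff 0.0 j [-0.11  0.46  1.84 -0.    0.83  1.01]
shift [-0.7 -0.5  1.8] turn z None
```

The wrist view shows the ball at (305,200), clear of both boards. The fixed board's end is at (117,157), the swing tip at (470,278), and the bowl at (265,360). I'm closing on the ball, then lifting.

>>> carry_out --rows '[0,0,0,0,0,0,60,0,0,0,0,0,0,55,0,0,0,0,0,0,50,0,0,0,0,0,0,45,0,0,0,0,0,0,45,0,0,0,0,0,0,45,0,0,-5,0,0,0,45,0,0,-10,0,0,0,45,0,0,-15,0,0,0,45,0,0,-15,0,0,0,45,0,0,-20,0,0,0,45,0,0,-20,0,0,0,45,0,0,-20,0,0,0,45,0,0,-20,0,0,0,45,0,0,-20,0,0,0,45,0,0,-5,0,0,0,45,0,0,0,0,0,0,45]'

```text
clock: 6.43
ee_pos: [0.5579, 0.0095, 0.1773]
orientation: [3.058, 0.711, 0.006]
wrist_force: [1.1, 0.4, -1.3]
gripper_width: 0.0524
finger_force: 31.7
```

```bash
python3 - <<'E'
from h import *
delta([.431,.304,.176])
# tub rim centre by two views: fit rim outline projection
from scipy.optimize import least_squares
th=np.linspace(0,2*np.pi,200)
obs={}
for n in ["scene","side"]:
    grab_frame(n); t=trace("tub",n)
    ys,xs=np.where(t[0]["region"]); obs[n]=np.array([xs.min(),xs.max()+1,ys.min(),ys.max()+1.])
def res(p):
    r=[]
    for n,o in obs.items():
        P=np.r_[np.c_[p[0]+.085*np.cos(th),p[1]+.085*np.sin(th),0*th+.085],np.c_[p[0]+.076*np.cos(th),p[1]+.076*np.sin(th),0*th]]
        q=proj(cam(n),P); r+=list(np.r_[q[:,0].min(),q[:,0].max(),q[:,1].min(),q[:,1].max()]-o)
    return r
f=least_squares(res,[.431,.304]); print(f.x.round(4),np.round(f.fun,1))
E
```

```text
t 6.43 ee [0.5579 0.0095 0.1773] yaw 26.17 tilt [ 0.004 -0.001 -1.   ] F [ 1.1  0.4 -1.3] w 0.0524 ff 31.7 j [-0.11  0.3   1.66 -0.    1.18  1.01]
shift [  16.  -320.3    0.6] turn z None
[0.4451 0.3041] [-32.4   5.   -1.7   0.4  -8.9  -8.   -4.1  -4.7]
```

>>> carry_out --rows '[1,-15,0,0,0,0,45,1,-23,0,0,0,0,45,1,-25,0,0,0,0,45,1,-25,0,0,0,0,45,1,-25,0,0,0,0,45,1,-25,0,0,0,0,45,1,-25,0,0,0,0,45,1,-25,0,0,0,0,45,1,-25,0,0,0,0,45,1,-25,0,0,0,0,45,1,-25,0,0,0,0,45,1,-25,0,0,0,0,45,1,-20,0,0,0,0,45,1,-12,0,0,0,0,45,0,0,0,0,0,0,45,0,0,0,0,0,0,45,0,0,0,0,0,0,45]'

```text
clock: 8.05
ee_pos: [0.4283, 0.3023, 0.1749]
orientation: [3.059, 0.711, -0.001]
wrist_force: [0.3, 0.1, -0.6]
gripper_width: 0.0517
finger_force: 31.7
```

```bash
python3 - <<'E'
from h import *
from scipy.optimize import least_squares
th=np.linspace(0,2*np.pi,200)
obs={"scene":np.array([305,372,105,173.]),"side":np.array([207,313,308,414.])}
def res(p):
    r=[]
    for n,o in obs.items():
        P=np.r_[np.c_[p[0]+.085*np.cos(th),p[1]+.085*np.sin(th),0*th+.085],np.c_[p[0]+.076*np.cos(th),p[1]+.076*np.sin(th),0*th]]
        q=proj(cam(n),P); r+=list(np.r_[q[:,0].min(),q[:,0].max(),q[:,1].min(),q[:,1].max()]-o)
    return r
f=least_squares(res,[.431,.304]); print(f.x.round(4),np.round(f.fun,1))
delta([*f.x,.0325])
E
```

```text
[0.4304 0.3003] [-1.1 -0.9 -0.8 -0.8 -1.3  0.2 -0.6 -1.1]
t 8.05 ee [0.4283 0.3023 0.1749] yaw 26.17 tilt [-0.    -0.001 -1.   ] F [ 0.3  0.1 -0.6] w 0.0517 ff 31.7 j [ 0.48  0.25  1.73 -0.    1.16  1.6 ]
shift [  1.2   2.6 142.4] turn z None
```

>>> carry_out --rows '[1,2,12,0,0,0,45,0,0,18,0,0,0,45,0,0,20,0,0,0,45,0,0,20,0,0,0,45,0,0,18,0,0,0,45,0,0,15,0,0,0,45,0,0,12,0,0,0,45,0,0,10,0,0,0,45,0,0,7,0,0,0,45,0,0,4,0,0,0,45,0,0,3,0,0,0,45,0,0,0,0,0,0,45,0,0,0,0,0,0,45,0,0,0,0,0,0,45]'

```text
clock: 9.22
ee_pos: [0.4305, 0.3018, 0.0368]
orientation: [-3.06, -0.711, -0.002]
wrist_force: [-0.1, -0.4, -0.5]
gripper_width: 0.0522
finger_force: 31.7
```

>>> carry_out --rows '[0,0,1,0,0,0,45,0,0,1,0,0,0,45,0,0,1,0,0,0,45,0,0,0,0,0,0,45,0,0,0,0,0,0,45]'

```text
clock: 9.63
ee_pos: [0.43, 0.3016, 0.0332]
orientation: [3.06, 0.711, -0.0]
wrist_force: [0.6, -0.0, -0.7]
gripper_width: 0.052
finger_force: 31.7
```

>>> carry_out --rows '[0,0,1,0,0,0,45,0,0,1,0,0,0,45,0,0,0,0,0,0,45,0,0,0,0,0,0,45]'

```text
clock: 9.97
ee_pos: [0.4301, 0.3016, 0.0312]
orientation: [3.06, 0.711, 0.0]
wrist_force: [-1.2, -0.1, 0.1]
gripper_width: 0.0521
finger_force: 31.7
```

>>> carry_out --rows '[0,0,1,0,0,0,45,0,0,0,0,0,0,45,0,0,0,0,0,0,45]'

```text
clock: 10.22
ee_pos: [0.4302, 0.3016, 0.0312]
orientation: [-3.06, -0.711, -0.001]
wrist_force: [-1.2, -0.9, 6.7]
gripper_width: 0.0521
finger_force: 32.3
```

Contact with the tub floor (6.7 N). Releasing gently, then lifting clear.

>>> carry_out --rows '[0,0,0,0,0,0,54,0,0,0,0,0,0,58,0,0,0,0,0,0,64,0,0,0,0,0,0,72,0,0,0,0,0,0,76,0,0,0,0,0,0,76,0,0,-5,0,0,0,76,0,0,-10,0,0,0,76,0,0,-20,0,0,0,76,0,0,-25,0,0,0,76,0,0,-30,0,0,0,76,0,0,-30,0,0,0,76,0,0,-30,0,0,0,76,0,0,-20,0,0,0,76,0,0,0,0,0,0,76,0,0,0,0,0,0,76]'

```text
clock: 11.55
ee_pos: [0.4307, 0.3019, 0.2023]
orientation: [-3.059, -0.711, -0.006]
wrist_force: [0.4, 0.4, -1.0]
gripper_width: 0.076
finger_force: 0.0
```

```bash
python3 - <<'E'
from h import *
delta([.4345,-.2895,.16],52)
for n in ["wrist","scene"]:
    im=grab_frame(n); print(n,[(np.round(d["xyz"],3).tolist(),round(d["score"],2)) for d in recognise("model",n)[:2]])
    cv2.imwrite(f"pics/{n}2.png",cv2.convertScaleAbs(im[:,:,::-1],alpha=1.5))
E
```

```text
t 11.55 ee [0.4307 0.3019 0.2023] yaw 26.17 tilt [ 0.004  0.002 -1.   ] F [ 0.4  0.4 -1. ] w 0.076 ff 0.0 j [ 0.48  0.23  1.69 -0.    1.22  1.59]
shift [-257.6  532.5   41.3] turn z -25.83
wrist [([0.434, 0.31, 0.049], 0.81), ([0.569, 0.131, 0.051], 0.58)]
scene [([0.435, 0.289, 0.047], 0.6), ([0.648, 0.019, 0.054], 0.15)]
```

View pics/wrist2.png

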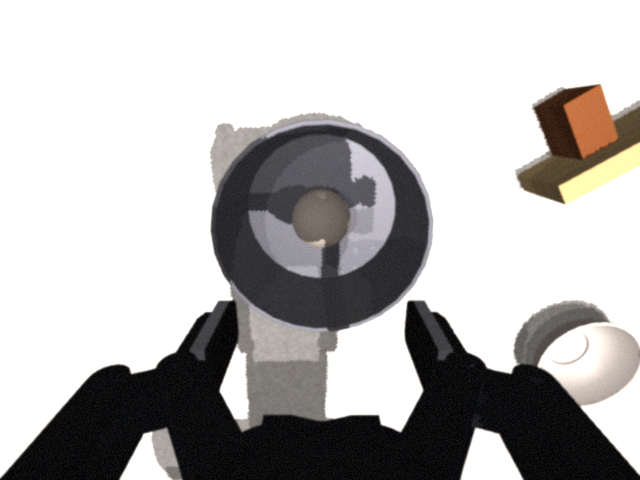

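The wrist view shows the model at (320,215), standing in the middle of the tub floor. Next I'm moving to the square.

>>> carry_out --rows '[-8,16,0,0,0,0,85,-14,28,0,0,0,0,85,-14,29,0,0,0,0,85,-14,29,0,0,0,0,85,-14,29,0,0,0,0,85,-14,29,0,0,0,0,85,-14,29,0,0,0,0,85,-14,29,0,0,0,0,85,-14,29,0,0,0,0,85,-14,29,0,0,0,0,85,-14,29,0,0,0,0,85,-14,29,0,0,0,0,85,-14,29,0,0,0,0,85,-14,29,0,0,0,0,85,-14,29,0,0,0,0,85,-14,29,0,0,0,0,85,-14,29,0,0,0,0,85,-14,29,0,0,0,0,85,-12,24,0,0,0,0,85,0,0,0,0,0,0,85]'

```text
clock: 13.42
ee_pos: [0.4332, -0.2948, 0.1989]
orientation: [3.059, 0.705, -0.002]
wrist_force: [-0.1, -0.0, 0.1]
gripper_width: 0.0851
finger_force: 0.0
```

>>> carry_out --rows '[0,0,0,0,0,-5,85,0,0,0,0,0,-7,85,0,0,0,0,0,-7,85,0,0,0,0,0,-7,85,0,0,0,0,0,0,85,0,0,0,0,0,0,85]'

```text
clock: 13.92
ee_pos: [0.4328, -0.2889, 0.1994]
orientation: [-2.822, -1.377, 0.001]
wrist_force: [0.2, 0.5, 0.7]
gripper_width: 0.0853
finger_force: 0.0
```

```bash
python3 - <<'E'
from h import *
from scipy.optimize import minimize
delta([.4345,-.2895,.2],52)
s=ctrl.sense(); im=grab_frame("wrist"); W=cam("wrist",s)
cv2.imwrite("pics/w3.png",cv2.convertScaleAbs(im[:,:,::-1],alpha=1.4))
for l in ["square","square_grip"]:
    for d in recognise(l,"wrist")[:1]: print(l,np.round(d["xyz"],4),d["score"])
E
```

```text
t 13.92 ee [ 0.4328 -0.2889  0.1994] yaw 52.01 tilt [-0.002  0.002 -1.   ] F [0.2 0.5 0.7] w 0.0853 ff 0.0 j [-0.72  0.23  1.7   0.    1.22 -0.06]
shift [ 0.6  1.7 -0.6] turn z 0.01
square [ 0.4569 -0.2963  0.0072] 0.75
square_grip [ 0.4572 -0.2915  0.0071] 0.7
```

View pics/w3.png

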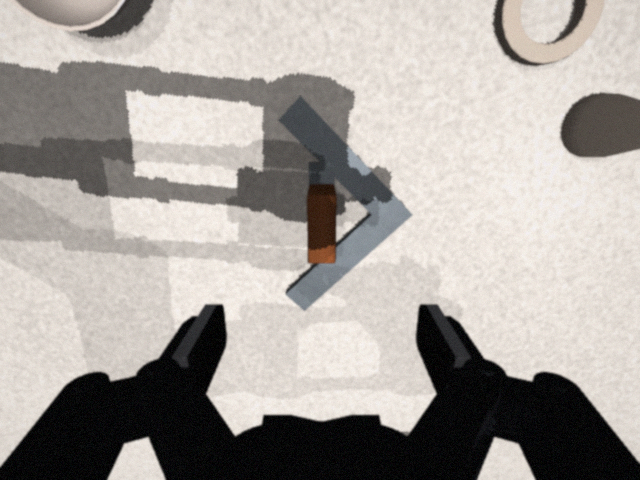

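The handle's top face spans (308–335, 185–263) and is aligned with the jaws. The square's outer corner is at (411,214), with leg ends at (301,96) and (305,310).

```bash
python3 - <<'E'
from h import *
W=cam("wrist")
q=back(W,[[411,214],[301,96],[305,310]],.01); print(q.round(4))
for i in(1,2): d=q[i]-q[0]; print(np.linalg.norm(d),np.degrees(np.arctan2(d[1],d[0])))
h=back(W,[[308,249],[335,249],[335,263],[308,263]],.06); print(h.round(4), h.mean(0))
E
```

```text
[[ 0.4996 -0.3444  0.01  ]
 [ 0.4823 -0.1972  0.01  ]
 [ 0.3524 -0.3639  0.01  ]]
0.14812859689198127 96.69485612449901
0.14847112976399537 -172.41746082747696
[[ 0.4121 -0.2974  0.06  ]
 [ 0.43   -0.3114  0.06  ]
 [ 0.4223 -0.3216  0.06  ]
 [ 0.4041 -0.3075  0.06  ]] [ 0.417131   -0.30949676  0.06      ]
```

>>> carry_out --rows '[0,0,15,0,0,0,85,0,0,25,0,0,0,85,0,0,25,0,0,0,80,0,0,25,0,0,0,70,0,0,25,0,0,0,60,0,0,20,0,0,0,60,0,0,15,0,0,0,60,0,0,8,0,0,0,60,0,0,3,0,0,0,60,0,0,0,0,0,0,60,0,0,0,0,0,0,45,0,0,0,0,0,0,35,0,0,0,0,0,0,28,0,0,0,0,0,0,22,0,0,0,0,0,0,18,0,0,0,0,0,0,18,0,0,0,0,0,0,18,0,0,0,0,0,0,18]' --force 60

```text
clock: 15.57
ee_pos: [0.4332, -0.2897, 0.0403]
orientation: [2.821, 1.381, 0.0]
wrist_force: [-1.6, 0.8, 5.2]
gripper_width: 0.0234
finger_force: 60.0
```

```bash
python3 - <<'E'
from h import *
a=np.radians(149.2); X=np.array([np.cos(a),np.sin(a)]); Y=np.array([-X[1],X[0]]); O=np.array([.710,.0265])
for p in [(.13,.13),(.075,.075),(.075,.002),(0,0)]:
    t=O+X*(.062+p[0])+Y*(.062+p[1]); print(p,t.round(4)); delta([*t,.04],104.2)
E
```

```text
(0.13, 0.13) [ 0.4468 -0.0401]
t 15.57 ee [ 0.4332 -0.2897  0.0403] yaw 52.17 tilt [ 0.001 -0.001 -1.   ] F [-1.6  0.8  5.2] w 0.0234 ff 60.0 j [-0.72  0.4   1.91 -0.    0.83 -0.06]
shift [ 2.055e+02 -1.424e+02  2.000e-01] turn z -52.03
(0.075, 0.075) [ 0.5222 -0.021 ]
t 15.57 ee [ 0.4332 -0.2897  0.0403] yaw 52.17 tilt [ 0.001 -0.001 -1.   ] F [-1.6  0.8  5.2] w 0.0234 ff 60.0 j [-0.72  0.4   1.91 -0.    0.83 -0.06]
shift [ 2.668e+02 -9.450e+01  2.000e-01] turn z -52.03
(0.075, 0.002) [0.5596 0.0417]
t 15.57 ee [ 0.4332 -0.2897  0.0403] yaw 52.17 tilt [ 0.001 -0.001 -1.   ] F [-1.6  0.8  5.2] w 0.0234 ff 60.0 j [-0.72  0.4   1.91 -0.    0.83 -0.06]
shift [ 3.393e+02 -1.034e+02  2.000e-01] turn z -52.03
(0, 0) [0.625 0.005]
t 15.57 ee [ 0.4332 -0.2897  0.0403] yaw 52.17 tilt [ 0.001 -0.001 -1.   ] F [-1.6  0.8  5.2] w 0.0234 ff 60.0 j [-0.72  0.4   1.91 -0.    0.83 -0.06]
shift [ 3.504e+02 -2.930e+01  3.000e-01] turn z -52.03
```

>>> carry_out --rows '[0,0,0,0,0,0,15,0,0,0,0,0,0,15,0,0,-5,0,0,0,15,0,0,-15,0,0,0,15,0,0,-20,0,0,0,15,0,0,-20,0,0,0,15,0,0,-20,0,0,0,15,0,0,-10,0,0,0,15,0,0,0,0,0,0,15,0,0,0,0,0,0,15]' --force 100

```text
clock: 16.4
ee_pos: [0.433, -0.2895, 0.1292]
orientation: [2.821, 1.381, 0.0]
wrist_force: [0.1, 0.3, -5.5]
gripper_width: 0.0229
finger_force: 98.5
```

>>> carry_out --rows '[10,-4,0,0,0,0,15,20,-7,0,0,0,0,15,24,-9,0,0,0,0,15,24,-9,0,0,0,0,15,24,-9,0,0,0,0,15,24,-9,0,0,0,0,15,24,-8,0,0,0,0,15,24,-8,0,0,0,0,15,24,-8,0,0,0,0,15,24,-8,0,0,0,0,15,20,-7,0,0,0,0,15,15,-5,0,0,0,0,15,10,-4,0,0,0,0,15,0,0,0,0,0,0,15,0,0,0,0,0,0,15]'

```text
clock: 17.65
ee_pos: [0.521, -0.02, 0.1283]
orientation: [-2.82, -1.383, 0.004]
wrist_force: [-0.2, -0.5, -3.6]
gripper_width: 0.0223
finger_force: 98.4
```

>>> carry_out --rows '[0,0,0,0,0,-4,15,0,0,0,0,0,-6,15,0,0,0,0,0,-6,15,0,0,0,0,0,-6,15,0,0,0,0,0,-6,15,0,0,0,0,0,-6,15,0,0,0,0,0,-6,15,0,0,0,0,0,-6,15,0,0,0,0,0,-6,15,0,0,0,0,0,0,15,0,0,0,0,0,0,15]'

```text
clock: 18.57
ee_pos: [0.5213, -0.0214, 0.129]
orientation: [-1.935, -2.474, 0.001]
wrist_force: [0.6, 0.1, -4.0]
gripper_width: 0.0229
finger_force: 98.3
```

```bash
python3 - <<'E'
from h import *
delta([.5222,-.021,.0405],104.2)
im=grab_frame("wrist")
cv2.imwrite("pics/w4.png",cv2.convertScaleAbs(im[:,:,::-1],alpha=1.4))
E
```

```text
t 18.57 ee [ 0.5213 -0.0214  0.129 ] yaw 103.95 tilt [-0.001 -0.    -1.   ] F [ 0.6  0.1 -4. ] w 0.0229 ff 98.3 j [-0.17  0.29  1.8  -0.    1.05 -0.42]
shift [ 0.2  1.  88.5] turn z -0.25
```

View pics/w4.png

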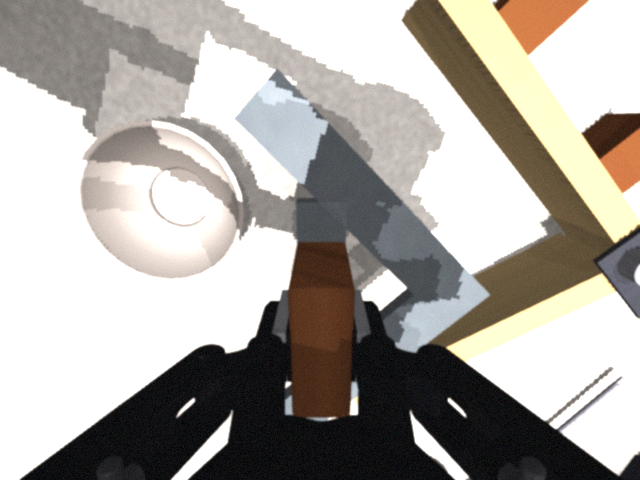

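The square hangs level. Its outer corner is at (490,295), the x-leg runs roughly parallel to the fixed board, and the bowl at (165,195) is clear. Lowering now.

>>> carry_out --rows '[0,0,10,0,0,0,15,0,0,18,0,0,0,15,0,0,18,0,0,0,15,0,0,15,0,0,0,15,0,0,10,0,0,0,15,0,0,8,0,0,0,15,0,0,5,0,0,0,15,0,0,2,0,0,0,15,0,0,1,0,0,0,15,0,0,0,0,0,0,15,0,0,0,0,0,0,15]'

```text
clock: 19.53
ee_pos: [0.5224, -0.0206, 0.0429]
orientation: [1.93, 2.478, 0.001]
wrist_force: [-0.0, -0.1, -2.9]
gripper_width: 0.023
finger_force: 98.4
```

>>> carry_out --rows '[0,0,1,0,0,0,15,0,0,0.5,0,0,0,15,0,0,0,0,0,0,15,0,0,0,0,0,0,15]'

```text
clock: 19.87
ee_pos: [0.5219, -0.0205, 0.0409]
orientation: [1.93, 2.478, 0.0]
wrist_force: [0.5, 1.1, -5.0]
gripper_width: 0.0229
finger_force: 98.4
```

```bash
python3 - <<'E'
from h import *
delta([.5596,.0417,.0405],104.2)
delta([.625,.005,.0405],104.2)
E
```

```text
t 19.87 ee [ 0.5219 -0.0205  0.0409] yaw 104.17 tilt [ 0. -0. -1.] F [ 0.5  1.1 -5. ] w 0.0229 ff 98.4 j [-0.17  0.4   1.91 -0.    0.83 -0.42]
shift [51.1 51.8  0.4] turn z -0.03
t 19.87 ee [ 0.5219 -0.0205  0.0409] yaw 104.17 tilt [ 0. -0. -1.] F [ 0.5  1.1 -5. ] w 0.0229 ff 98.4 j [-0.17  0.4   1.91 -0.    0.83 -0.42]
shift [ -0.5 106.2   0.5] turn z -0.03
```

>>> carry_out --rows '[0,0,1,0,0,0,15,4,4,0,0,0,0,15,7,7,0,0,0,0,15,7,7,0,0,0,0,15,7,7,0,0,0,0,15,7,7,0,0,0,0,15,6,6,0,0,0,0,15,4,4,0,0,0,0,15,3,3,0,0,0,0,15,2,2,0,0,0,0,15,0,0,0,0,0,0,15,0,0,0,0,0,0,15]'

```text
clock: 20.87
ee_pos: [0.5566, 0.0369, 0.0404]
orientation: [1.928, 2.479, 0.0]
wrist_force: [-2.0, -3.0, 4.8]
gripper_width: 0.0224
finger_force: 99.6
```

>>> carry_out --rows '[1,1,0,0,0,0,15,1,1,0,0,0,0,15,0,0,0,0,0,0,15,0,0,0,0,0,0,15]'

```text
clock: 21.2
ee_pos: [0.5578, 0.0388, 0.0404]
orientation: [1.928, 2.479, -0.001]
wrist_force: [-2.6, -5.6, 4.8]
gripper_width: 0.023
finger_force: 99.7
```

>>> carry_out --rows '[0.7,0.7,0,0,0,0,15,0.7,0.7,0,0,0,0,15,0,0,0,0,0,0,15,0,0,0,0,0,0,15]'

```text
clock: 21.53
ee_pos: [0.5587, 0.0404, 0.0405]
orientation: [1.928, 2.479, -0.001]
wrist_force: [-2.0, -4.6, 5.5]
gripper_width: 0.0229
finger_force: 99.7
```

```bash
cat >> h.py <<'E'
def cf():
    a=np.radians(149.2); X=np.array([np.cos(a),np.sin(a)]); Y=np.array([-X[1],X[0]]); s=ctrl.sense(); F=s["wrist_force"]
    d=s["ee_pos"][:2]-[.710,.0265]; print("corner xy of square corner mm",1e3*(d@X-.062),1e3*(d@Y-.062),"Fx,Fy,Fz",F[:2]@X,F[:2]@Y,F[2],"Tz",s["torque"])
E
python3 - <<'E'
from h import *
delta([.625,.005,.0405],104.2); cf()
im=grab_frame("wrist")
cv2.imwrite("pics/w5.png",cv2.convertScaleAbs(im[:,:,::-1],alpha=1.4))
E
```

```text
t 21.53 ee [0.5587 0.0404 0.0405] yaw 104.23 tilt [ 0.    -0.001 -1.   ] F [-2.  -4.6  5.5] w 0.0229 ff 99.7 j [-0.05  0.45  1.82 -0.    0.87 -0.3 ]
shift [-50.6  55.6   0. ] turn z 0.03
corner xy of square corner mm 75.07791977685241 3.531218705859443 Fx,Fy,Fz -0.6206586820074942 5.0190746238495745 5.506843288575281 Tz [-0.6419628   0.45201291  0.02851104]
```

View pics/w5.png

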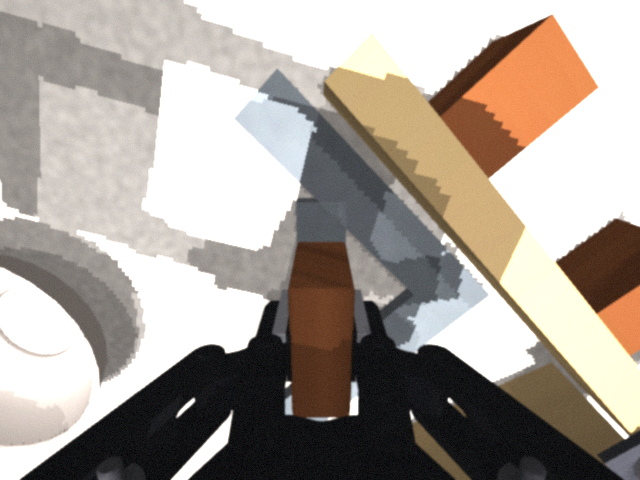

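The wrist view shows the leg's outer edge from (278,70) to (487,294), parallel to the fixed board's inner top edge from (325,90) to (633,432). I'm checking the gap numerically.

```bash
python3 - <<'E'
from h import *
W=cam("wrist")
b=back(W,[[325,90],[633,432]],.06)[:,:2]; l=back(W,[[278,70],[487,294]],.01)[:,:2]
d=b[0]-b[1]; e=l[0]-l[1]; print(np.degrees(np.arctan2(d[1],d[0])),np.degrees(np.arctan2(e[1],e[0])),b.round(4),l.round(4))
n=np.array([-d[1],d[0]])/np.linalg.norm(d); print("gap mm",1e3*(l-b[0])@n)
E
```

```text
148.68545527810923 148.9088044150905 [[0.5361 0.13  ]
 [0.693  0.0346]] [[0.5148 0.1364]
 [0.6416 0.06  ]]
gap mm [5.61599251 5.03883888]
```

>>> carry_out --rows '[1,1,0,0,0,0,15,1,1,0,0,0,0,15,0.7,0.7,0,0,0,0,15,0,0,0,0,0,0,15,0,0,0,0,0,0,15]'

```text
clock: 22.0
ee_pos: [0.5607, 0.0437, 0.0405]
orientation: [1.928, 2.479, -0.001]
wrist_force: [-3.1, -4.8, 5.8]
gripper_width: 0.0231
finger_force: 99.7
```

>>> carry_out --rows '[0.7,0.7,0,0,0,0,15,0,0,0,0,0,0,15,0,0,0,0,0,0,15]'

```text
clock: 22.25
ee_pos: [0.5607, 0.0438, 0.0405]
orientation: [1.928, 2.479, -0.004]
wrist_force: [-4.7, -8.3, 6.6]
gripper_width: 0.023
finger_force: 100.0
```

>>> carry_out --rows '[0.7,0.7,0,0,0,0,15,0,0,0,0,0,0,15,0,0,0,0,0,0,15]'

```text
clock: 22.5
ee_pos: [0.5608, 0.0439, 0.0406]
orientation: [1.928, 2.479, -0.006]
wrist_force: [-5.3, -9.9, 7.5]
gripper_width: 0.0227
finger_force: 100.2
```

Contact on the fixed board is firm. Sliding along it toward the corner.

>>> carry_out --rows '[-3,3,0,0,0,0,15,-4,4,0,0,0,0,15,-4,4,0,0,0,0,15,-4,4,0,0,0,0,15,-4,4,0,0,0,0,15,-4,4,0,0,0,0,15,-3,3,0,0,0,0,15,0,0,0,0,0,0,15,0,0,0,0,0,0,15]'

```text
clock: 23.25
ee_pos: [0.5829, 0.0298, 0.0413]
orientation: [-1.918, -2.466, 0.014]
wrist_force: [-25.5, 3.3, 28.1]
gripper_width: 0.0229
finger_force: 102.5
```

>>> carry_out --rows '[-3,3,0,0,0,0,15,-3,3,0,0,0,0,15,-3,3,0,0,0,0,15,-3,3,0,0,0,0,15,-3,3,0,0,0,0,15,-3,3,0,0,0,0,15,-2,2,0,0,0,0,15,0,0,0,0,0,0,15,0,0,0,0,0,0,15]'

```text
clock: 24.0
ee_pos: [0.6047, 0.0163, 0.0417]
orientation: [-1.916, -2.461, 0.017]
wrist_force: [-28.9, 5.4, 32.6]
gripper_width: 0.0229
finger_force: 102.9
```

```bash
python3 - <<'E'
from h import *
delta([.625,.005,.0405],104.2); cf()
E
```

```text
t 24.0 ee [0.6047 0.0163 0.0417] yaw 104.2 tilt [-0.025  0.006 -1.   ] F [-28.9   5.4  32.6] w 0.0229 ff 102.9 j [-0.09  0.51  1.7   0.    0.96 -0.34]
shift [-16.   16.9   0.6] turn z -0.0
corner xy of square corner mm 23.228520991812427 0.6667676103317144 Fx,Fy,Fz 27.619531704154586 10.189587109009018 32.578740691113495 Tz [1.20649834 3.36915094 0.24527977]
```

>>> carry_out --rows '[0,0,-0.7,0,0,0,15,0,0,-0.7,0,0,0,15,0,0,0,0,0,0,15,0,0,0,0,0,0,15]'

```text
clock: 24.33
ee_pos: [0.6048, 0.0163, 0.0418]
orientation: [-1.915, -2.461, 0.017]
wrist_force: [-27.6, 3.9, 25.3]
gripper_width: 0.0226
finger_force: 102.1
```

```bash
python3 - <<'E'
from h import *
delta([.625,.005,.0405],104.2); cf()
E
```

```text
t 24.33 ee [0.6048 0.0163 0.0418] yaw 104.2 tilt [-0.025  0.006 -1.   ] F [-27.6   3.9  25.3] w 0.0226 ff 102.1 j [-0.09  0.51  1.7   0.    0.96 -0.34]
shift [-15.9  16.9   0.7] turn z 0.0
corner xy of square corner mm 23.154931877808927 0.6541018500038492 Fx,Fy,Fz 25.739212533176808 10.762488543910457 25.2845119934897 Tz [1.24186427 3.15618507 0.2399714 ]
```

>>> carry_out --rows '[0,0,-1,0,0,0,15,0,0,-1,0,0,0,15,0,0,0,0,0,0,15,0,0,0,0,0,0,15]'

```text
clock: 24.67
ee_pos: [0.6084, 0.0143, 0.0418]
orientation: [-1.92, -2.466, 0.015]
wrist_force: [-15.9, -0.7, 8.2]
gripper_width: 0.0232
finger_force: 100.3
```

```bash
python3 - <<'E'
from h import *
delta([.625,.005,.0405],104.2); cf()
im=grab_frame("side")[200:330,210:410]; cv2.imwrite("pics/s6.png",cv2.convertScaleAbs(cv2.resize(im,None,fx=4,fy=4,interpolation=cv2.INTER_CUBIC)[:,:,::-1],alpha=1.3))
E
```

```text
t 24.67 ee [0.6084 0.0143 0.0418] yaw 104.19 tilt [-0.019  0.002 -1.   ] F [-15.9  -0.7   8.2] w 0.0232 ff 100.3 j [-0.09  0.51  1.69  0.    0.96 -0.34]
shift [-13.1  13.8   0.9] turn z -0.01
corner xy of square corner mm 19.042832910823744 0.47213082722124405 Fx,Fy,Fz 13.235131716881593 8.753907756373012 8.15153043612908 Tz [ 0.1097646   2.23576887 -0.03467966]
```

View pics/s6.png

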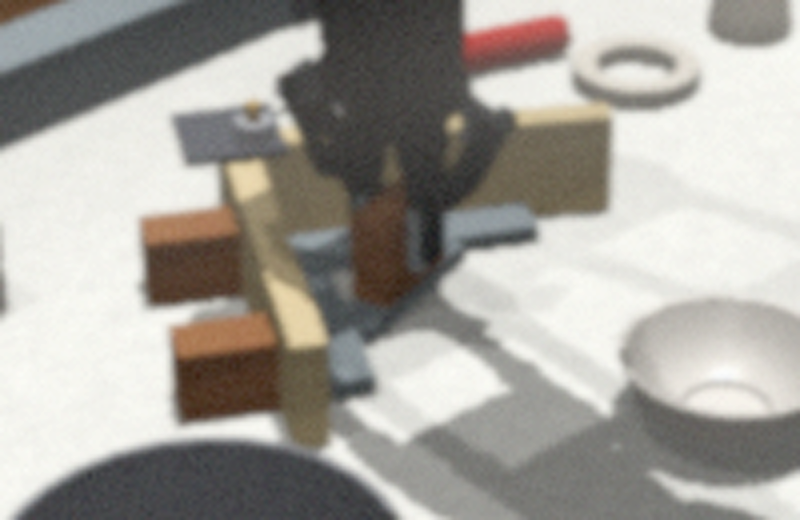

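The side crop shows the square nearly flat between the boards, with its leg end at (350,370) against the fixed board. I'm continuing in small steps with a small counter-tilt.

>>> carry_out --rows '[0,0,0,-0.5,0,0,15,-1.5,1.5,0,-0.5,0,0,15,-1.5,1.5,0,0,0,0,15,-1.5,1.5,0,0,0,0,15,-1.5,1.5,0,0,0,0,15,0,0,0,0,0,0,15,0,0,0,0,0,0,15]'

```text
clock: 25.3
ee_pos: [0.6168, 0.0092, 0.0407]
orientation: [-1.929, -2.474, -0.007]
wrist_force: [-11.3, -2.1, 1.5]
gripper_width: 0.023
finger_force: 99.3
```

```bash
python3 - <<'E'
from h import *
delta([.625,.005,.0405],104.2); cf()
E
```

```text
t 25.3 ee [0.6168 0.0092 0.0407] yaw 104.11 tilt [-0.001  0.006 -1.   ] F [-11.3  -2.1   1.5] w 0.023 ff 99.3 j [-0.1   0.51  1.69  0.01  0.94 -0.35]
shift [-6.1  6.9  0.2] turn z -0.09
corner xy of square corner mm 9.200921915803933 0.5583921441396217 Fx,Fy,Fz 8.64790908030738 7.569303238833193 1.5219053389765524 Tz [-0.63497383  2.13312455 -0.56978073]
```

>>> carry_out --rows '[-1,1,0,0,0,0,15,-1,1,0,0,0,0,15,-1,1,0,0,0,0,15,-1,1,0,0,0,0,15,-1,1,0,0,0,0,15,0,0,0,0,0,0,15,0,0,0,0,0,0,15]'

```text
clock: 25.88
ee_pos: [0.6206, 0.0067, 0.0409]
orientation: [-1.927, -2.471, -0.005]
wrist_force: [-15.9, 2.2, 5.2]
gripper_width: 0.0228
finger_force: 100.2
```

>>> carry_out --rows '[-1,1,0,0,0,0,15,-1,1,0,0,0,0,15,0,0,0,0,0,0,15,0,0,0,0,0,0,15]'

```text
clock: 26.22
ee_pos: [0.6209, 0.0065, 0.0412]
orientation: [-1.923, -2.467, -0.003]
wrist_force: [-20.4, 2.6, 9.9]
gripper_width: 0.0231
finger_force: 100.8
```

```bash
python3 - <<'E'
from h import *
delta([.625,.005,.0405],104.2); cf()
E
```

```text
t 26.22 ee [0.6209 0.0065 0.0412] yaw 104.13 tilt [-0.009  0.009 -1.   ] F [-20.4   2.6   9.9] w 0.0231 ff 100.8 j [-0.11  0.52  1.67  0.01  0.96 -0.36]
shift [-2.5  3.7  0.6] turn z -0.07
corner xy of square corner mm 4.326359017886403 0.8357921737793261 Fx,Fy,Fz 18.811944020501564 8.221293437895365 9.931818687170704 Tz [ 0.23176783  3.32793642 -0.2966974 ]
```

```bash
python3 - <<'E'
from h import *
S=cam("scene"); cf()
a=np.radians(149.2); X=np.array([np.cos(a),np.sin(a)]); Y=np.array([-X[1],X[0]]); O=np.array([.7105,.0268])
im=grab_frame("scene")
for d in trace("swing_board","scene")[:2]:
    m=d["region"]; ys,xs=np.where(m); print(d["score"],m.sum(),xs.min(),xs.max(),ys.min(),ys.max())
    cols=np.arange(xs.min()+3,xs.max()-2); low=np.array([np.where(m[:,c])[0].max() if m[:,c].any() else -1 for c in cols]); k=low>0
    P=back(S,np.c_[cols[k],low[k]+.5],0.)[:,:2]; q=np.c_[(P-O)@X,(P-O)@Y]*1e3   # corner frame, mm
    print(np.c_[cols[k],low[k],q.round(0)][::5].astype(int).tolist())
    sel=(q[:,1]>40)&(q[:,1]<170); 
    if sel.sum()>5:
        vx,vy,x0,y0=cv2.fitLine(q[sel].astype(np.float32),cv2.DIST_HUBER,0,.01,.01).ravel(); print("angle rad (neg=closed)",-np.arctan(vx/vy),"x at y=0",x0-y0*vx/vy)
p=back(S,[[297,301]],0.)  # initial free lower corner for reference
E
```

```text
corner xy of square corner mm 4.326359017886403 0.8357921737793261 Fx,Fy,Fz 18.811944020501564 8.221293437895365 9.931818687170704 Tz [ 0.23176783  3.32793642 -0.2966974 ]
0.84 1693 302 386 266 319
[[305, 317, -7, 203], [310, 318, -14, 195], [315, 316, -15, 184], [320, 313, -14, 171], [325, 310, -13, 159], [330, 308, -14, 147], [335, 306, -15, 135], [340, 303, -14, 122], [345, 300, -13, 109], [350, 298, -14, 97], [355, 296, -15, 85], [360, 294, -16, 73], [365, 291, -15, 60], [370, 288, -14, 47], [375, 286, -15, 34], [380, 284, -16, 22]]
angle rad (neg=closed) -0.012083843 x at y=0 -15.622136
```

>>> carry_out --rows '[0,0,-0.7,-0.5,0,0,15,-1,1,0,-0.3,0,0,15,-1,1,0,0,0,0,15,-1,1,0,0,0,0,15,0,0,0,0,0,0,15,0,0,0,0,0,0,15]'

```text
clock: 26.82
ee_pos: [0.6208, 0.0065, 0.0411]
orientation: [-1.923, -2.468, -0.016]
wrist_force: [-24.0, 9.1, 12.7]
gripper_width: 0.0229
finger_force: 101.2
```

```bash
cat > ang.py <<'E'
from h import *
S=cam("scene"); cf(); delta([.625,.005,.0405],104.2)
a=np.radians(149.2); X=np.array([np.cos(a),np.sin(a)]); Y=np.array([-X[1],X[0]]); O=np.array([.7105,.0268])
for i in range(3):
    grab_frame("scene"); m=trace("swing_board","scene")[0]["region"]; ys,xs=np.where(m)
    cols=np.arange(xs.min()+3,xs.max()-2); low=np.array([np.where(m[:,c])[0].max() if m[:,c].any() else -1 for c in cols]); k=low>0
    P=back(S,np.c_[cols[k],low[k]+.5],0.)[:,:2]; q=np.c_[(P-O)@X,(P-O)@Y]*1e3; sel=(q[:,1]>30)&(q[:,1]<180)
    vx,vy,x0,y0=cv2.fitLine(q[sel].astype(np.float32),cv2.DIST_HUBER,0,.01,.01).ravel(); print("angle",-np.arctan(vx/vy),"x0",x0-y0*vx/vy)
E
python3 ang.py
```

```text
corner xy of square corner mm 4.376353370042358 0.8829874625731898 Fx,Fy,Fz 25.32467196513234 4.463016282124945 12.72144592163895 Tz [ 0.29869475  4.52439464 -0.18175213]
t 26.82 ee [0.6208 0.0065 0.0411] yaw 104.17 tilt [-0.004  0.016 -1.   ] F [-24.    9.1  12.7] w 0.0229 ff 101.2 j [-0.11  0.52  1.68  0.02  0.95 -0.37]
shift [-2.5  3.7  0.5] turn z -0.03
angle 0.0031022588 x0 -14.396604
angle 0.0033014575 x0 -15.759849
angle -0.001766042 x0 -14.038831
```

>>> carry_out --rows '[1,1,0,0,-0.4,0,15,1,1,0,0,-0.4,0,15,1,1,0,0,0,0,15,1,1,0,0,0,0,15,0,0,0,0,0,0,15,0,0,0,0,0,0,15]'

```text
clock: 27.62
ee_pos: [0.6209, 0.0066, 0.0409]
orientation: [-1.928, -2.478, 0.012]
wrist_force: [-31.9, -5.0, 15.2]
gripper_width: 0.0232
finger_force: 101.4
```

```bash
python3 ang.py
```

```text
corner xy of square corner mm 4.360011699085398 0.752279079587373 Fx,Fy,Fz 24.858092219533138 20.687448930211218 15.19856544391742 Tz [-0.56674683  4.69670052 -0.15040761]
t 27.62 ee [0.6209 0.0066 0.0409] yaw 104.25 tilt [-0.006 -0.005 -1.   ] F [-31.9  -5.   15.2] w 0.0232 ff 101.4 j [-0.1   0.52  1.68 -0.01  0.95 -0.34]
shift [-2.5  3.6  0.3] turn z 0.05
angle -0.011064366 x0 -15.455226
angle 0.0013302127 x0 -13.913148
angle -0.0012691777 x0 -15.008359
```

>>> carry_out --rows '[0,0,0,0,0,0.6,15,0,0,0,0,0,0,15,0,0,0,0,0,0,15]'

```text
clock: 28.17
ee_pos: [0.6208, 0.0072, 0.0409]
orientation: [-1.94, -2.468, 0.011]
wrist_force: [-32.1, -3.2, 15.9]
gripper_width: 0.0229
finger_force: 101.5
```

```bash
python3 -c "
from h import *
cf(); delta([.62,.0066,.04],104.2)"
```

```text
corner xy of square corner mm 4.749291443412878 0.31554606795568263 Fx,Fy,Fz 25.923776800897414 19.18451007602403 15.850458425407824 Tz [-0.2490056   4.73184409  0.07447339]
t 28.17 ee [0.6208 0.0072 0.0409] yaw 103.67 tilt [-0.006 -0.004 -1.   ] F [-32.1  -3.2  15.9] w 0.0229 ff 101.5 j [-0.1   0.52  1.68 -0.01  0.95 -0.33]
shift [-0.4 -0.9  0.9] turn z -0.53
```

>>> carry_out --rows '[0,0,0,0,0,-1.2,15,0,0,0,0,0,0,15,0,0,0,0,0,0,15]'

```text
clock: 28.42
ee_pos: [0.6211, 0.0059, 0.0409]
orientation: [-1.916, -2.489, 0.013]
wrist_force: [-31.6, -7.1, 14.3]
gripper_width: 0.0226
finger_force: 101.4
```

```bash
python3 -c "
from h import *
cf(); delta([.62,.0066,.04],104.2)"
```

```text
corner xy of square corner mm 3.8182329969548983 1.2048077800272394 Fx,Fy,Fz 23.469600287068747 22.31412050606295 14.308267340118467 Tz [-0.81278547  4.6560454  -0.28557265]
t 28.42 ee [0.6211 0.0059 0.0409] yaw 104.83 tilt [-0.006 -0.006 -1.   ] F [-31.6  -7.1  14.3] w 0.0226 ff 101.4 j [-0.1   0.52  1.67 -0.01  0.95 -0.35]
shift [ 1.  -0.9  0.9] turn z 0.63
```

The square still rocks about its corner when I turn it, so the x-leg isn't flush yet. I'm turning it in steps until it stops.

>>> carry_out --rows '[0,0,0,0,0,1.6,15,0,0,0,0,0,0,15,0,0,0,0,0,0,15]'

```text
clock: 28.67
ee_pos: [0.6207, 0.0076, 0.0409]
orientation: [-1.948, -2.461, 0.01]
wrist_force: [-31.4, -1.8, 15.9]
gripper_width: 0.0227
finger_force: 101.5
```

```bash
python3 -c "
from h import *
cf(); delta([.62,.0066,.04],104.2)"
```

```text
corner xy of square corner mm 5.074540325250454 -0.03168303684713408 Fx,Fy,Fz 26.096774664805498 17.62827685981949 15.8644929927277 Tz [-0.03980637  4.72804258  0.21941538]
t 28.67 ee [0.6207 0.0076 0.0409] yaw 103.28 tilt [-0.006 -0.003 -1.   ] F [-31.4  -1.8  15.9] w 0.0227 ff 101.5 j [-0.1   0.52  1.68 -0.    0.95 -0.33]
shift [-0.8 -0.9  0.9] turn z -0.92
```

>>> carry_out --rows '[0,0,0,0,0,0.5,15,0,0,0,0,0,0,15,0,0,0,0,0,0,15]'

```text
clock: 28.92
ee_pos: [0.6205, 0.0078, 0.0409]
orientation: [-1.957, -2.454, 0.01]
wrist_force: [-32.4, -0.4, 16.6]
gripper_width: 0.0231
finger_force: 101.6
```

```bash
python3 -c "
from h import *
cf(); delta([.62,.0066,.04],104.2)"
```

```text
corner xy of square corner mm 5.29223912745902 -0.15053920335813403 Fx,Fy,Fz 27.656167569616017 16.94016509573698 16.624991097531797 Tz [0.17553528 4.79722147 0.58901233]
t 28.92 ee [0.6205 0.0078 0.0409] yaw 102.85 tilt [-0.007 -0.003 -1.   ] F [-32.4  -0.4  16.6] w 0.0231 ff 101.6 j [-0.1   0.52  1.68 -0.    0.95 -0.32]
shift [-1.1 -0.8  0.9] turn z -1.35
```

>>> carry_out --rows '[0,0,0,0,0,0.5,15,0,0,0,0,0,0,15,0,0,0,0,0,0,15]'

```text
clock: 29.17
ee_pos: [0.6205, 0.0079, 0.041]
orientation: [-1.965, -2.447, 0.011]
wrist_force: [-31.9, -2.0, 16.1]
gripper_width: 0.0229
finger_force: 101.8
```

```bash
python3 -c "
from h import *
cf(); delta([.62,.0066,.04],104.2)"; python3 ang.py
```

```text
corner xy of square corner mm 5.324562508293718 -0.22236149434681773 Fx,Fy,Fz 26.43801195268895 18.032104296302997 16.11564712037449 Tz [0.31068933 4.86680445 1.16764258]
t 29.17 ee [0.6205 0.0079 0.041 ] yaw 102.48 tilt [-0.007 -0.004 -1.   ] F [-31.9  -2.   16.1] w 0.0229 ff 101.8 j [-0.1   0.52  1.68 -0.01  0.95 -0.31]
shift [-1.2 -0.8  1. ] turn z -1.72
corner xy of square corner mm 5.324562508293718 -0.22236149434681773 Fx,Fy,Fz 26.43801195268895 18.032104296302997 16.11564712037449 Tz [0.31068933 4.86680445 1.16764258]
t 29.17 ee [0.6205 0.0079 0.041 ] yaw 102.48 tilt [-0.007 -0.004 -1.   ] F [-31.9  -2.   16.1] w 0.0229 ff 101.8 j [-0.1   0.52  1.68 -0.01  0.95 -0.31]
shift [-3.8  3.7  0.4] turn z -1.72
angle -0.031839088 x0 -16.062635
angle -0.017652586 x0 -15.166301
angle -0.008564667 x0 -13.784139
```

>>> carry_out --rows '[0.7,0.7,0,0,0,-0.5,15,0,0,0,0,0,0,15,0,0,0,0,0,0,15,0,0,0,0,0,0,15,0,0,0,0,0,0,15]'

```text
clock: 29.88
ee_pos: [0.6206, 0.0079, 0.041]
orientation: [-1.957, -2.454, 0.013]
wrist_force: [-33.6, -4.2, 16.6]
gripper_width: 0.023
finger_force: 101.8
```

```bash
sed -i 's/range(3)/range(8)/' ang.py; python3 ang.py; python3 - <<'E'
from h import *
for n in ["scene","side"]:
  grab_frame(n)
  for l in ["model","bowl","tub"]: print(n,l,[np.round(d["xyz"],3).tolist() for d in recognise(l,n)[:1]])
E
```

```text
corner xy of square corner mm 5.326520342052957 -0.25377414463603754 Fx,Fy,Fz 26.68748104898044 20.807554535385357 16.588245492043914 Tz [-0.03877301  4.99925418  0.43725917]
t 29.88 ee [0.6206 0.0079 0.041 ] yaw 102.86 tilt [-0.008 -0.004 -1.   ] F [-33.6  -4.2  16.6] w 0.023 ff 101.8 j [-0.1   0.52  1.67 -0.01  0.95 -0.32]
shift [-3.9  3.7  0.5] turn z -1.34
angle -0.02421649 x0 -15.809969
angle -0.018655615 x0 -14.877957
angle -0.012932614 x0 -14.652968
scene model []
scene bowl [[0.403, -0.002, 0.02]]
scene tub [[0.388, 0.342, 0.062]]
side model [[0.421, 0.306, 0.048]]
side bowl [[0.421, -0.028, 0.028]]
side tub [[0.435, 0.304, 0.046]]Traceback (most recent call last):
  File "ang.py", line 5, in <module>
    grab_frame("scene"); m=trace("swing_board","scene")[0]["region"]; ys,xs=np.where(m)
                           ~~~~~~~~~~~~~~~~~~~~~~~~~~~~^^^
IndexError: list index out of range
```

>>> carry_out --rows '[-2,-2,0,0,0,0,15,-1,1,-0.5,0,0,0,15,-1,1,0,0,0,0,15,-1,1,0,0,0,0,15,0,0,0,0,0,0,15,0,0,0,0,0,0,15]'

```text
clock: 31.18
ee_pos: [0.6208, 0.0076, 0.0412]
orientation: [-1.953, -2.447, 0.008]
wrist_force: [-36.0, 8.5, 18.2]
gripper_width: 0.0229
finger_force: 102.1
```

```bash
python3 -c "
from h import *
cf(); delta([.62,.0066,.04],104.2)"
```

```text
corner xy of square corner mm 4.95495834787725 -0.025382634658926984 Fx,Fy,Fz 35.30822229582888 11.121748452087445 18.15088412840668 Tz [1.50234564 5.297405   0.75576286]
t 31.18 ee [0.6208 0.0076 0.0412] yaw 102.81 tilt [-0.012  0.002 -1.   ] F [-36.    8.5  18.2] w 0.0229 ff 102.1 j [-0.1   0.52  1.67  0.    0.96 -0.33]
shift [-0.8 -0.9  1.2] turn z -1.39
```

>>> carry_out --rows '[1,1,0,0,0,0,15,1,1,0,0,0,0,15,0.7,0.7,0,0,0,0,15,0,0,0,0,0,0,15,0,0,0,0,0,0,15,0,0,0,0,0,0,15]'

```text
clock: 31.68
ee_pos: [0.6209, 0.0078, 0.0414]
orientation: [-1.952, -2.448, 0.018]
wrist_force: [-41.4, -0.6, 21.8]
gripper_width: 0.0233
finger_force: 102.5
```

```bash
python3 -c "
from h import *
cf(); delta([.62,.0066,.04],104.2)"
```

```text
corner xy of square corner mm 4.970135992396818 -0.2625047831785743 Fx,Fy,Fz 35.28955971333617 21.718995740382102 21.84075987318322 Tz [0.37975059 5.76438845 0.60456541]
t 31.68 ee [0.6209 0.0078 0.0414] yaw 102.87 tilt [-0.015 -0.002 -1.   ] F [-41.4  -0.6  21.8] w 0.0233 ff 102.5 j [-0.1   0.52  1.67 -0.    0.97 -0.32]
shift [-0.9 -1.1  1.4] turn z -1.33
```

>>> carry_out --rows '[1.5,-1.5,0,-0.5,0,0,15,0,0,0.3,-0.5,0,0,15,0,0,0,0,0,0,15,0,0,0,0,0,0,15,0,0,0,0,0,0,15]'

```text
clock: 32.1
ee_pos: [0.6203, 0.0079, 0.0405]
orientation: [1.956, 2.454, 0.003]
wrist_force: [-36.2, -2.4, 18.1]
gripper_width: 0.0231
finger_force: 102.3
```

```bash
python3 -c "
from h import *
cf(); delta([.62,.0066,.04],104.2)"; python3 ang.py | grep angle
```

```text
corner xy of square corner mm 5.5169602002101135 -0.12949278461846236 Fx,Fy,Fz 29.83477744143214 20.611095147439478 18.14175260395957 Tz [-0.43914899  6.00118517  0.4349404 ]
t 32.1 ee [0.6203 0.0079 0.0405] yaw 102.89 tilt [ 0.004 -0.    -1.   ] F [-36.2  -2.4  18.1] w 0.0231 ff 102.3 j [-0.1   0.52  1.68  0.    0.94 -0.32]
shift [-1.2 -0.6  0.5] turn z -1.31
angle -0.022424297 x0 -15.445385
angle -0.033012945 x0 -15.9470005
angle -0.0038812913 x0 -14.340162Traceback (most recent call last):
  File "ang.py", line 5, in <module>
    grab_frame("scene"); m=trace("swing_board","scene")[0]["region"]; ys,xs=np.where(m)
                           ~~~~~~~~~~~~~~~~~~~~~~~~~~~~^^^
IndexError: list index out of range
```

```bash
python3 - <<'E'
from h import *
s=ctrl.sense(); im=grab_frame("wrist"); W=cam("wrist",s); cv2.imwrite("pics/w7.png",im[:,:,::-1])
g=cv2.GaussianBlur(cv2.cvtColor(im,cv2.COLOR_RGB2GRAY),(0,0),1)
def show(img,c,tag):
    L=cv2.createLineSegmentDetector(0).detect(img)[0][:,0]
    for x1,y1,x2,y2 in L:
        n=np.hypot(x2-x1,y2-y1)
        if n<45: continue
        r=[]
        for z in (.06,.01,0):
            p=back(c,[[x1,y1],[x2,y2]],z)[:,:2]; d=p[1]-p[0]; r.append(round(float(np.degrees(np.arctan2(d[1],d[0]))%180),1))
        p=back(c,[[x1,y1],[x2,y2]],.06)[:,:2]
        if min(abs(r[0]-149),abs(r[0]-59))<8: print(tag,np.round([x1,y1,x2,y2]).astype(int).tolist(),r,p.round(3).tolist())
show(g,W,"w"); 
g0=cv2.imread("pics/w1.png",0); 
S=cam("scene"); show(cv2.cvtColor(grab_frame("scene"),cv2.COLOR_RGB2GRAY),S,"scene")
show(cv2.imread("pics/scene0.png",0),S,"scene0")
E
```

```text
w [233, 411, 170, 479] [64.3, 64.3, 64.3] [[0.59, -0.027], [0.569, -0.071]]
w [415, 443, 455, 479] [145.3, 145.3, 145.3] [[0.668, -0.027], [0.692, -0.044]]
w [18, 479, 204, 342] [51.3, 51.3, 51.3] [[0.504, -0.086], [0.575, 0.004]]
w [439, 343, 623, 479] [154.1, 154.1, 154.1] [[0.661, 0.023], [0.765, -0.028]]
w [471, 479, 410, 413] [141.6, 141.6, 141.6] [[0.699, -0.042], [0.661, -0.012]]
w [187, 479, 228, 442] [60.4, 60.4, 60.4] [[0.576, -0.069], [0.591, -0.044]]
w [522, 337, 630, 263] [56.4, 56.4, 56.4] [[0.69, 0.032], [0.714, 0.068]]
w [389, 0, 348, 46] [58.1, 58.1, 58.1] [[0.611, 0.123], [0.603, 0.111]]
w [348, 44, 310, -1] [147.8, 147.8, 147.8] [[0.603, 0.111], [0.591, 0.119]]
w [461, 175, 528, 116] [57.8, 57.8, 57.8] [[0.647, 0.084], [0.66, 0.105]]
w [217, 2, 524, 329] [147.8, 147.8, 147.8] [[0.567, 0.113], [0.69, 0.035]]
w [640, 411, 582, 445] [57.6, 57.6, 57.6] [[0.752, 0.01], [0.737, -0.013]]
w [575, 440, 516, 385] [148.7, 148.7, 148.7] [[0.733, -0.011], [0.697, 0.011]]
w [594, 114, 636, 174] [148.0, 148.0, 148.0] [[0.679, 0.109], [0.7, 0.096]]
w [637, 175, 551, 241] [57.8, 57
[... 840 characters left out ...]
1] [58.5, 58.5, 58.5] [[0.696, 0.012], [0.622, -0.109]]
scene [305, 307, 382, 271] [58.1, 58.1, 58.1] [[0.615, -0.153], [0.71, -0.0]]
scene [282, 77, 311, 112] [150.9, 150.9, 150.9] [[0.181, 0.419], [0.328, 0.337]]
scene [323, 44, 356, 86] [145.9, 145.9, 145.9] [[0.203, 0.613], [0.38, 0.493]]
scene [317, 49, 350, 92] [146.8, 146.8, 146.8] [[0.199, 0.58], [0.378, 0.463]]
scene [276, 83, 312, 128] [151.0, 151.0, 151.0] [[0.18, 0.387], [0.364, 0.286]]
scene0 [168, 54, 201, 112] [148.9, 148.9, 148.9] [[-0.17, 0.333], [0.077, 0.184]]
scene0 [375, 263, 340, 210] [147.8, 147.8, 147.8] [[0.688, 0.009], [0.558, 0.092]]
scene0 [342, 196, 385, 260] [147.7, 147.7, 147.7] [[0.541, 0.129], [0.703, 0.027]]
```

Line fits agree: fixed board 147.8°, square leg 147.7°, swing board 58.1°, so the corner is square within measurement. The square is flat and pressed at 30 N and 21 N. Handing in.

```bash
python3 -c "
from plant import ctrl
print(ctrl.job_done())"
```

```text
the job is handed in; nothing more can be done
None
```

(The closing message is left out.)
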